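Nest the glue pans in the warmer

ROBOT

A 6-joint arm with a two-finger parallel gripper is mounted at the origin on the work surface. World frame = base frame: x ahead of the robot, y to its left, z up, the work surface at z = 0. Lengths are in m, angles in rad, forces in N, time in s.
With the tool pointing down it reaches from about 0.3 to 0.825 m from the base axis. Payload 5.4 kg.
Tool frame: the origin (TCP) lies at the very end of the fingers, on their centre line; the grasp point (between the pads) lies 19 mm behind it; z points along the fingers, y is the line along which they close (so a half turn about z gives the same grasp; the last joint's range is limited). The gripper opens to 92 mm and grips with 3 to 60 N. Pads are 20 mm wide; open, the fingers measure 128 mm over their backs; the gripper's body (75 mm by 189 mm) begins 69 mm behind the grasp point.
Start: joints at [0.923, 0.158, 1.597, -0, 1.386, -0.21], TCP at [0.244, 0.521, 0.215] pointing down, gripper open.
Joint ranges: [-2.91, 2.91], [-0.94, 2.29], [0.18, 2.7], [-1.29, 4.43], [0.17, 2.64], [-3, 3]. Speed limits (rad/s): [2.57, 2.57, 3.14, 3.14, 3.14, 3.14].

INTERFACE

Orientations are given as a rotation vector (axis times angle).
In Python, from workcell import bot gives the robot as it stands. Calls block until the motion is done:
- bot.goto(position, orientation): joint-space move of the TCP to a pose.
- bot.line_to(position, rot=None, max_speed=0.15): straight line of the TCP; rot=None keeps the orientation; max_speed is the mean speed in m/s.
- bot.set_joints(angles): joint-space move.
- bot.set_gripper(opening, newtons=None): opening from 0.0 (shut) to 1.0 (fully open); newtons is the grip in N (None keeps the last); returns when the fingers have stopped.
- bot.hold(seconds).
- bot.inverse_kinematics(position, orientation): joint angles nearest the present ones, or None.
- bot.read_camera(name): name is "scene" or "top" or "wrist"; returns a dict with "pixels" (480x640x3 uint8, blue, green, red), "fx", "fy", "cx", "cy" (pixels), "k1" (the pictures are not rectified: a ray, as slopes to the right and down, at radius r is drawn at 1 + k1 r^2 times it, then the intrinsics apply), "R" (3x3) and "t" (3): a world point X has camera coordinates R X + t. Camera axes: x right, y down, z forward; pixel columns grow to the right and rows downward; lengths in m; the calibration is good to about 2 mm. A picture is of the moment at which its call begins. There is no depth.
A pose or a line that the arm cannot do raises bot.MotionError and nothing moves.
- bot.job_done(): hands the job in; it is judged then, once.
Readings, each from a call of its own:
- bot.current_clock(): time.
- bot.current_joints(): joint angles.
- bot.current_joint_vel(): joint speeds.
- bot.current_effort(): joint torques, N m.
- bot.current_ee_pos(): TCP position.
- bot.current_tool_rot(): TCP orientation.
- bot.current_contact_force(): force on the tool from outside, world axes, zero at the start.
- bot.current_ft_torque(): the same for the moment, N m.
- bot.current_opening(): opening from 0.0 (shut) to 1.0 (fully open).
- bot.current_grip_force(): force on a finger pad.
Only numpy, scipy, OpenCV 4.12 (cv2) and the standard library are available. Lean on these libraries where they do the work, as an engineer would, in place of code of your own. Each camera call takes 0.05 s, during which the arm holds its last target. There are 200 camera calls.

TASK

Put the glue pans away in the warmer: nest the larger pan in the warmer's jacket pot and the smaller pan in the larger one, each with its handle lying in a notch of the rim below it so that all three handles point different ways, the smaller pan's opposite the warmer's. Push both fully home, flange down level on the rim below, and leave the other things on the bench where they are.

Things in the scene. Friction and masses are not known exactly. Their poses are not given: they have to be found in the camera images.
- warmer_rim (a point): Glue warmer, fixed to the bench: grey round foot 160 mm wide, 30 high, carrying an aluminium jacket pot, outer diameter 136, inner 130, rim 90 above the bench, inner floor 36 above the bench. Point: centre of the rim plane; x axis along the warmer's own handle, z up. The rim has two open notches, on its +y and -y sides (square to the handle).
- warmer_notch (a point): Middle of the jacket rim's +y notch, at rim height, 66 mm from the axis; the other notch is opposite. Both are 17 wide, 16 deep, cut down from the rim through the wall. A pan put in the jacket can go home only with its handle strap in one of them; elsewhere the strap rides on the rim, about 12 too high.
- warmer_springs (a point): Point on the jacket's axis, 25 below its rim, level with three sprung steel balls (60, 180, 300 degrees from the handle) that stand in to 55 from the axis and give way outward at about 2.2 N per mm. They hold the larger pan 6 to 10 mm above its place; from there push it down on the middle of its floor with about 10 to 20 N (pushed at its handle it tips).
- warmer_handle (a point): Point on the warmer's handle (fixed), 120 mm from the pot's axis and 32 below its rim. The handle runs to 190 mm from the axis.
- pan_center (a point): Larger loose pan, aluminium, 68 high, about 0.32 kg. Point on its axis, 34 above its underside; x axis along its handle, z up. Conical foot, radius 50 to 58 over the lowest 18, then a straight wall, outer radius 58, inner 55; inner floor 18 above the underside. In place its flange lies on the jacket's rim and this point is 12 below warmer_rim.
- pan_flange (a point): Centre of the lower face of the larger pan's flange, on its axis, 46 above its underside. The flange is flat, 3 thick, radius 75, all round.
- pan_notch (a point): Middle of the notch on the +y side of the larger pan's rim, at rim height (68 above its underside), 56 mm from its axis; the other is opposite. Both are open at the top, 17 wide, 16 deep. The smaller pan goes home only with its handle strap in one of them.
- pan_handle (a point): Grip spot of the larger pan's handle, 120 mm from its axis, 40 above its underside. Handle: a level steel strap 10 wide, 12 high (34 to 46 up, just under the flange) from the wall to 95 from the axis, then a wooden grip 14 wide, 14 high, out to 190.
- cup_center (a point): Smaller loose pan, aluminium, 50 high, about 0.22 kg, no notches. Point on its axis, 25 above its underside; x axis along its handle, z up. Conical foot, radius 43 to 49 over the lowest 10, then a straight wall, outer radius 49, inner 46; inner floor 10 above the underside. In place its flange lies on the larger pan's rim, this point 25 above pan_center; loose fit, no springs.
- cup_flange (a point): Centre of the lower face of the smaller pan's flange, on its axis, 34 above its underside. Flat, 3 thick, radius 66.
- cup_handle (a point): Grip spot of the smaller pan's handle, 120 mm from its axis, 28 above its underside. Level steel strap 10 wide, 12 high (22 to 34 up, just under the flange) to 95 from the axis, then a wooden grip 14 wide, 14 high, out to 190.
- brush_mid (a point): Bystander: brush lying on the bench, 100 long. Point near its middle.
- jar_center (a point): Bystander: amber glass jar, 64 across, 75 high. Point half-way up.
- bobbin_center (a point): Bystander: wooden bobbin standing up, 56 across, 64 high. Point half-way up.

How it is judged:
By the outcome, as a careful person would: the job done as asked, in the order asked, and still so for the second after the job is handed in, with the robot touching nothing.
It also fails if it takes over 72 s, if anything falls off the work surface, if the arm or the gripper's body presses on something with over 40 N, if the wrist force passes 120 N, or if a joint passes its speed limit or range.

## Working session

There is one attempt and no reset: what is moved stays moved. The work goes in short steps, each a Python script; the robot and the scene stay as the last script left them, time stands still between calls to the robot, and variables do not carry over. Pictures are saved under pics/ and viewed, at most 10 in all, crops included, and the job is handed in when it is done.

```bash
mkdir -p pics; ls
python3 - <<'E'
from workcell import bot
import cv2,numpy as np
for n in("scene","top"):
    c=bot.read_camera(n); cv2.imwrite(f"pics/{n}0.png",c["pixels"])
    print(n,c["fx"],c["fy"],c["cx"],c["cy"],c["k1"],np.round(c["R"],4).tolist(),c["t"])
print(bot.current_clock(),bot.current_tool_rot())
E
```

```text
pics
scene 470.84529465821447 470.84529465821447 322.66708194529144 238.15480075144595 -0.010205327905508781 [[-0.5854, 0.8107, 0.007], [0.6213, 0.4541, -0.6386], [-0.5209, -0.3695, -0.7695]] [ 0.31926939 -0.29410365  1.4926813 ]
top 615.0308257943141 615.0308257943141 305.91015375763203 229.56139805048707 0.047897826488847196 [[0.0011, -1.0, 0.0052], [-0.9938, -0.0016, -0.1109], [0.1109, -0.0051, -0.9938]] [-0.01229335  0.56204838  1.31550981]
0.1 [-6.81977189e-01 -3.06597409e+00  2.33045602e-03]
```

View pics/top0.png

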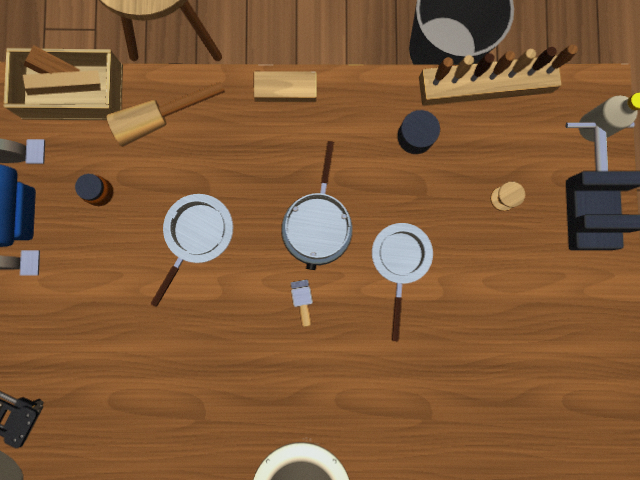

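View pics/scene0.png

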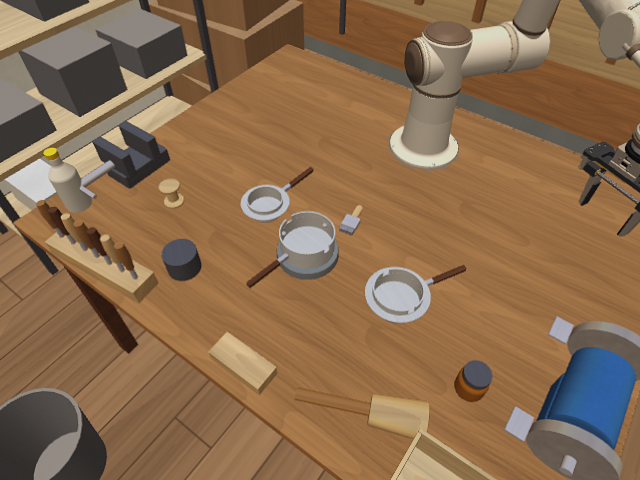

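The top view shows the larger pan at about (198,228) with its handle to (155,303). The warmer is at (317,227) with its handle to (328,143), and the smaller pan is at (402,253) with its handle to (396,338). The brush is at (303,303), the jar at (92,189) and the bobbin at (510,195). The scene view agrees.

```bash
cat > h.py <<'E'
from workcell import bot
import cv2,numpy as np
from scipy.spatial.transform import Rotation as Ro
def cam(n):
    c=bot.read_camera(n); c["R"]=np.array(c["R"]);c["t"]=np.array(c["t"]);return c
def unproj(c,uv,z):
    uv=np.atleast_2d(np.array(uv,float)); d=(uv-[c["cx"],c["cy"]])/[c["fx"],c["fy"]]; s=d.copy()
    for _ in range(10): s=d/(1+c["k1"]*(s**2).sum(1,keepdims=True))
    r=np.c_[s,np.ones(len(s))]@c["R"]; o=-c["R"].T@c["t"]
    return o+r*((z-o[2])/r[:,2])[:,None]
def proj(c,X):
    p=np.atleast_2d(X)@c["R"].T+c["t"]; s=p[:,:2]/p[:,2:]; s=s*(1+c["k1"]*(s**2).sum(1,keepdims=True))
    return s*[c["fx"],c["fy"]]+[c["cx"],c["cy"]]
def circ(P):
    A=np.c_[2*P[:,:2],np.ones(len(P))]; s=np.linalg.lstsq(A,(P[:,:2]**2).sum(1),rcond=None)[0]
    return s[0],s[1],np.sqrt(s[2]+s[0]**2+s[1]**2)
def rot(yaw): # tool down, tool y axis at angle yaw (world)
    y=np.array([np.cos(yaw),np.sin(yaw),0]); z=np.array([0,0,-1.]); x=np.cross(y,z)
    return Ro.from_matrix(np.c_[x,y,z]).as_rotvec()
def masks(c):
    h=cv2.cvtColor(c["pixels"],cv2.COLOR_BGR2HSV)
    return (h[...,1]<70)&(h[...,2]>90), h
E
python3 - <<'E'
from h import *
c=cam("top"); m,h=masks(c)
for nm,(u,v),z in(("pan",(198,228),.049),("cup",(402,253),.037),("warm",(317,227),.09)):
    mm=np.zeros(m.shape,np.uint8); mm[v-50:v+50,u-50:u+50]=m[v-50:v+50,u-50:u+50]
    cs=max(cv2.findContours(mm,cv2.RETR_EXTERNAL,cv2.CHAIN_APPROX_NONE)[0],key=cv2.contourArea)[:,0]
    P=unproj(c,cs,z)
    for _ in range(6):
        f=circ(P); r=np.hypot(P[:,0]-f[0],P[:,1]-f[1])-f[2]; P=P[abs(r)<max(.003,np.median(abs(r))*2)]
    print(nm,np.round(f,4),len(P),len(cs))
for nm,p,z in(("pan",[(155,303),(180,262)],.04),("cup",[(396,338),(400,285)],.028),("warm",[(329,143),(323,187)],.058)):
    print(nm,np.round(unproj(c,p,z),3).tolist())
    if 1:
        for q in p: print(h[q[1],q[0]])
im=cv2.resize(c["pixels"][130:350,140:440],None,fx=2.6,fy=2.6,interpolation=cv2.INTER_CUBIC)
cv2.imwrite("pics/top1.png",im)
E
```

```text
pan [0.5639 0.2221 0.0745] 173 212
cup [ 0.511  -0.22    0.0656] 142 196
warm [ 0.5595 -0.034   0.0725] 187 214
pan [[0.403, 0.311, 0.04], [0.49, 0.26, 0.04]]
[ 10 177  59]
[118  34 142]
cup [[0.328, -0.205, 0.028], [0.442, -0.216, 0.028]]
[  7 151  66]
[114  43 192]
warm [[0.749, -0.061, 0.058], [0.652, -0.048, 0.058]]
[  9 166  60]
[114  40 190]
```

View pics/top1.png

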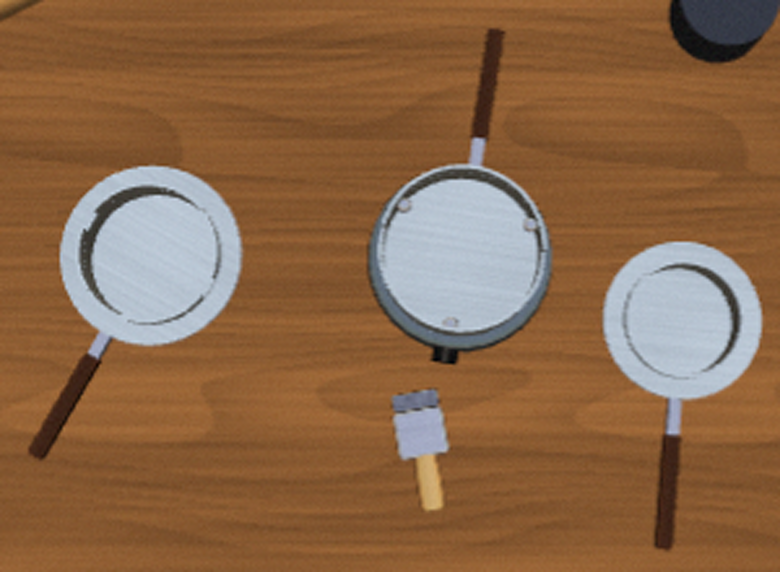

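The crop shows the pan and cup rims with radii matching the given sizes. The warmer rim spans columns 377–549 and rows 165–335 of the crop, and its handle runs from (477,140) to (495,30). Next I'll take close looks with the wrist camera.

Run:
```python
from h import *
bot.goto([.48,-.03,.36],rot(np.pi/2)); print(bot.current_clock(),bot.current_joints())
c=cam("wrist"); np.save("pics/w.npy",c,allow_pickle=True)
im=c["pixels"].copy()
w=np.array([.566,-.036]);a=np.radians(-7.6)
t=np.linspace(0,2*np.pi,60)
for r,z in((.068,.09),(.065,.09),(.08,.03)):
    for p in proj(c,np.c_[w[0]+r*np.cos(t),w[1]+r*np.sin(t),0*t+z]): cv2.circle(im,(int(p[0]),int(p[1])),1,(0,0,255),-1)
for r in(.1,.14,.19):
    p=proj(c,[w[0]+r*np.cos(a),w[1]+r*np.sin(a),.058])[0]; cv2.circle(im,(int(p[0]),int(p[1])),3,(0,255,0),-1)
cv2.imwrite("pics/w0.png",im); print(c["t"],-c["R"].T@c["t"])
```

```text
2.3583 [-3.13341387e-01 -1.44328011e-01  1.61924622e+00  1.71755476e-04
  1.66704914e+00 -1.88493843e+00]
[ 0.02869889 -0.5301708   0.40895495] [ 0.40880536 -0.028688    0.53028675]
```

View pics/w0.png

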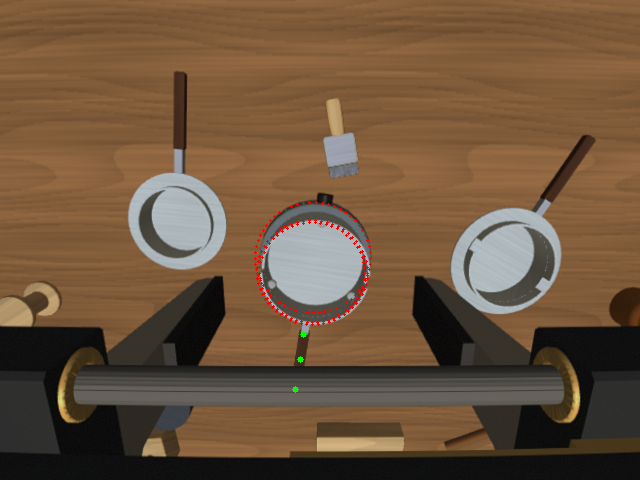

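The wrist view shows all three. The projected warmer rim (centre (315,272)) and its handle line match the estimate to within a pixel or two. The larger pan is at (507,260) and the cup at (177,220). Next I'll grasp the larger pan by its handle and test the lift.

```bash
cat >> h.py <<'E'
D=np.radians
W=np.array([.566,-.036]); WA=D(-7.6)
PAN=np.array([.5639,.2221]); PA=D(151.1)
CUP=np.array([.511,-.22]); CA=D(175.3)
def at(c,a,r,z): return np.array([c[0]+r*np.cos(a),c[1]+r*np.sin(a),z])
def draw(im,c,ctr,a,z0,r,hz,col=(0,0,255)):
    t=np.linspace(0,2*np.pi,72)
    P=list(proj(c,np.c_[ctr[0]+r*np.cos(t),ctr[1]+r*np.sin(t),0*t+z0]))+[proj(c,at(ctr,a,q,hz))[0] for q in np.arange(.08,.19,.02)]
    for p in P: cv2.circle(im,(int(round(p[0])),int(round(p[1]))),1,col,-1)
E
python3 - <<'E'
from h import *
G=.106; fa=WA+np.pi/2
for s in(1,-1):
    for nm,ctr,a,z in(("pick",PAN,PA,.021),("place",W,fa,.065),("cup",CUP,CA,.009),("cuppl",W,WA+np.pi,.087)):
        for k in(.0,.12):
            q=bot.inverse_kinematics(at(ctr,a,G,z+k),rot(a+s*np.pi/2)); print(s,nm,None if q is None else np.round(q,2))
E
```

```text
1 pick [ 0.3   0.32  1.82 -0.    1.    2.38]
1 pick [ 0.3   0.15  1.76 -0.    1.23  2.38]
1 place None
1 place None
1 cup [-0.75  0.14  2.07 -0.    0.93  0.91]
1 cup [-0.75 -0.07  2.01 -0.    1.2   0.91]
1 cuppl [-0.31  0.01  2.03 -0.    1.11  1.39]
1 cuppl [-0.31 -0.14  1.91 -0.    1.37  1.39]
-1 pick [ 0.3   0.32  1.82  0.    1.   -0.76]
-1 pick [ 0.3   0.15  1.76  0.    1.23 -0.76]
-1 place [-0.09  0.34  1.69 -0.    1.11  0.04]
-1 place [-0.09  0.2   1.6  -0.    1.33  0.04]
-1 cup [-0.75  0.14  2.07  0.    0.93 -2.23]
-1 cup [-0.75 -0.07  2.01  0.    1.2  -2.23]
-1 cuppl [-0.31  0.01  2.03  0.    1.11 -1.75]
-1 cuppl [-0.31 -0.14  1.91  0.    1.37 -1.75]
```

Run:
```python
from h import *
G=.106; R=rot(PA-np.pi/2)
bot.goto(at(PAN,PA,G,.12),R); bot.line_to(at(PAN,PA,G,.021),max_speed=.12)
bot.set_gripper(0.0,60); print(bot.current_opening()*92,bot.current_grip_force())
bot.line_to(at(PAN,PA,G,.171),max_speed=.1); bot.hold(.2)
print(bot.current_clock(),bot.current_opening()*92,bot.current_contact_force(),bot.current_ft_torque(),bot.current_ee_pos())
c=cam("scene"); im=c["pixels"].copy(); draw(im,c,PAN,PA,.199,.075,.19); 
u,v=proj(c,[*PAN,.2])[0].astype(int)
cv2.imwrite("pics/lift.png",cv2.resize(im[v-90:v+90,u-120:u+120],None,fx=3,fy=3))
```

```text
13.629618960031696 59.99616801738739
7.8417 13.163436661809293 [-0.65112888  0.14016    -3.20780284] [0.10587743 0.27495366 0.02529679] [0.47087487 0.27327    0.17057789]
```

View pics/lift.png

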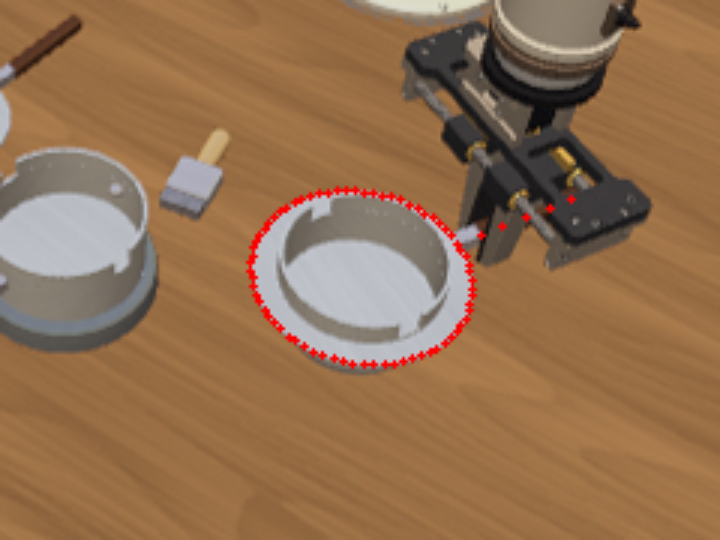

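The pan is held level: its flange matches the zero-droop overlay. Next I'll carry it over the warmer and check it from the top and scene cameras.

Run:
```python
from h import *
G=.106; fa=WA+np.pi/2; R=rot(fa-np.pi/2)
bot.line_to(at(W,fa,G,.135),R,max_speed=.1); bot.hold(.3)
print(bot.current_clock(),bot.current_ee_pos(),bot.current_contact_force())
o=[]
for n in("scene","top"):
    c=cam(n); im=c["pixels"].copy(); draw(im,c,W,fa,.163,.075,.154)
    draw(im,c,W,fa,.182,.058,.154,(0,255,0))
    u,v=proj(c,at(W,fa,.04,.12))[0].astype(int); o.append(cv2.resize(im[v-80:v+80,u-65:u+65],None,fx=3,fy=3,interpolation=cv2.INTER_CUBIC))
cv2.imwrite("pics/hov.png",np.hstack(o))
```

```text
10.6833 [0.57998909 0.06916928 0.13502346] [ 0.13571643 -0.22486598 -4.14520962]
```

View pics/hov.png

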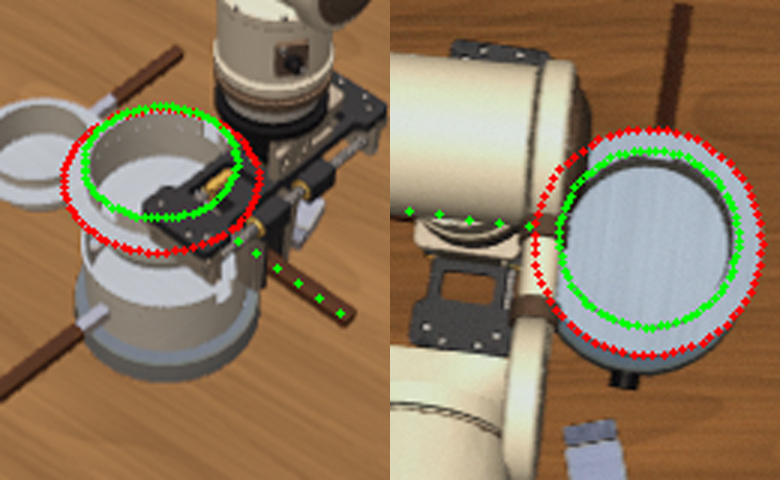

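Both views match the overlay to within a pixel. I'll lower the pan with force monitoring.

Run:
```python
from h import *
G=.106; fa=WA+np.pi/2
f0=np.array(bot.current_contact_force()); z=.135
bot.line_to(at(W,fa,G,.1),max_speed=.08); z=.1
while z>.0715:
    df=np.array(bot.current_contact_force())-f0; print(round(z,4),np.round(df,1),np.round(bot.current_ft_torque(),2))
    if np.linalg.norm(df)>7: break
    z-=.004; bot.line_to(at(W,fa,G,z),max_speed=.05)
print(bot.current_clock(),bot.current_contact_force(),bot.current_ee_pos())
c=cam("scene"); im=c["pixels"]; u,v=proj(c,at(W,fa,.02,.08))[0].astype(int)
cv2.imwrite("pics/low.png",cv2.resize(im[v-75:v+75,u-100:u+100],None,fx=3.5,fy=3.5,interpolation=cv2.INTER_CUBIC))
```

```text
0.1 [-0.8 -1.   0.9] [0.21 0.01 0.04]
0.096 [ 0.1 -1.3  0.2] [0.23 0.09 0.01]
0.092 [-0.4 -0.4  0.6] [ 0.25 -0.   -0.  ]
0.088 [ 0.1 -0.1  1. ] [0.24 0.02 0.04]
0.084 [-0.6 -1.1  0.4] [ 0.19  0.04 -0.01]
0.08 [-0.2 -0.3  0.7] [ 0.23 -0.    0.01]
0.076 [-0.8  0.9  1.2] [ 0.28  0.1  -0.05]
0.072 [-1.6  1.8  4.7] [ 0.09  0.22 -0.13]
13.3667 [-0.81161039  3.47594676  3.01964425] [0.58052923 0.06899379 0.06843973]
```

View pics/low.png

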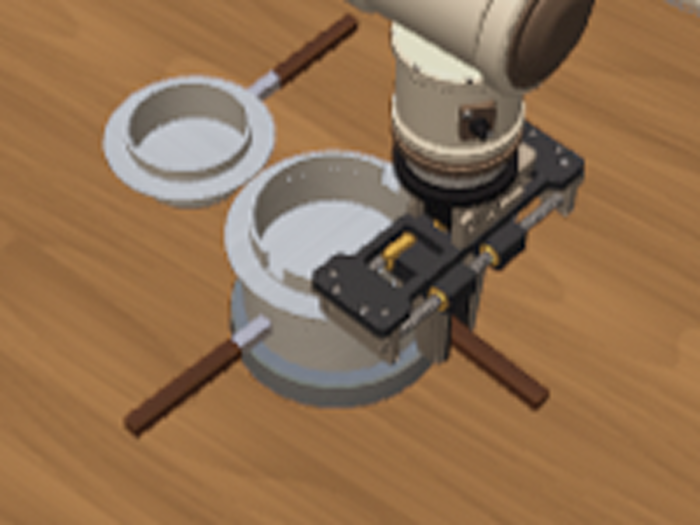

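The strap is in the notch and the springs have just engaged. I'll release and push down on the middle of the floor.

Run:
```python
from h import *
G=.106; fa=WA+np.pi/2
bot.set_gripper(.6); bot.line_to(at(W,fa,G,.19),max_speed=.2)
bot.set_gripper(0.0,20)
bot.line_to([*W,.19],max_speed=.2); bot.line_to([*W,.078],max_speed=.15)
f0=np.array(bot.current_contact_force()); z=.078
while z>.052:
    z-=.002; bot.line_to([*W,z],max_speed=.04)
    f=np.array(bot.current_contact_force())-f0; e=bot.current_ee_pos(); print(round(z,3),np.round(e,4),np.round(f,1))
    if f[2]>32: break
bot.hold(.3); print(bot.current_ee_pos(),bot.current_contact_force())
bot.line_to([*W,.2],max_speed=.2)
bot.goto([.46,-.1,.36],rot(np.pi/2)); print(bot.current_clock())
c=cam("wrist"); im=c["pixels"].copy(); np.save("pics/w2.npy",c,allow_pickle=True)
draw(im,c,W,fa,.093,.075,.084); draw(im,c,W,fa,.112,.058,.084,(0,255,0)); draw(im,c,CUP,CA,.037,.066,.028)
cv2.imwrite("pics/w2.png",im)
```

```text
0.076 [ 0.5664 -0.0361  0.0767] [-0.1  1.5 -0. ]
0.074 [ 0.5659 -0.036   0.0739] [ 0.3  0.2 -0.4]
0.072 [ 0.5659 -0.036   0.0718] [ 0.9  0.1 -0.3]
0.07 [ 0.566  -0.036   0.0699] [-0.   0.4  0. ]
0.068 [ 0.5663 -0.036   0.0683] [0.3 1.2 2.1]
0.066 [ 0.5666 -0.0358  0.0669] [-1.3  2.2  5.6]
0.064 [ 0.5666 -0.036   0.0654] [-2.4  2.   8.9]
0.062 [ 0.5669 -0.0356  0.0632] [-0.9  3.7  4.5]
0.06 [ 0.5668 -0.0355  0.0624] [-5.6  4.4 15.2]
0.058 [ 0.5668 -0.0355  0.0623] [-11.9   5.2  28.7]
0.056 [ 0.5669 -0.0355  0.0622] [-17.8   6.4  41.7]
[ 0.56685151 -0.03551974  0.06218817] [-18.89178195   6.25451076  41.86885864]
22.9667
```

View pics/w2.png

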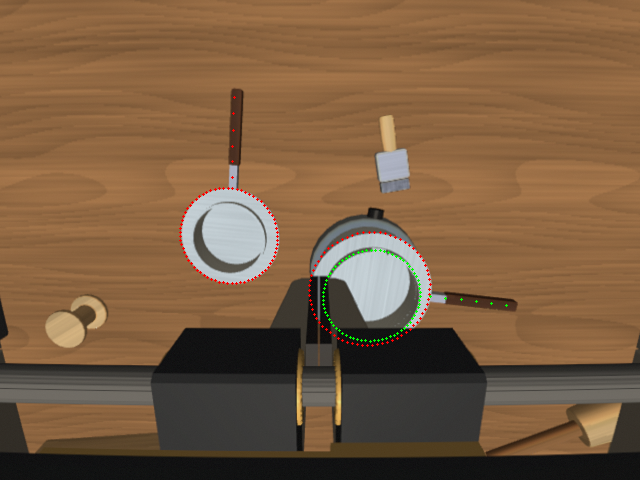

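The pan's floor stopped firmly at 0.0622 (home is 0.062), so it is fully home, and the overlay matches. The cup also matches its estimate, at (229,235) in the image. I'll fetch it now.

Run:
```python
from h import *
G=.106; ca=WA+np.pi
bot.set_gripper(.6); bot.goto(at(CUP,CA,G,.12),rot(CA+np.pi/2)); bot.line_to(at(CUP,CA,G,.011),max_speed=.12)
bot.set_gripper(0.0,60); print(bot.current_opening()*92)
bot.line_to(at(CUP,CA,G,.171),max_speed=.12)
bot.line_to(at(W,ca,G,.169),rot(ca+np.pi/2),max_speed=.1); bot.line_to(at(W,ca,G,.139),max_speed=.08);bot.hold(.3)
print(bot.current_clock(),bot.current_ee_pos(),bot.current_contact_force(),bot.current_ft_torque())
o=[];dz=.05
for n in("scene","top"):
    c=cam(n); im=c["pixels"].copy(); cv2.imwrite(f"pics/raw_{n}.png",im); draw(im,c,W,ca,.115+dz,.066,.106+dz); draw(im,c,W,WA+np.pi/2,.112,.058,.084,(0,255,0))
    u,v=proj(c,at(W,ca,.03,.12))[0].astype(int); o.append(cv2.resize(im[v-80:v+80,u-65:u+65],None,fx=3,fy=3,interpolation=cv2.INTER_CUBIC))
cv2.imwrite("pics/hov2.png",np.hstack(o))
```

```text
13.452589326692484
32.6333 [ 0.4612396  -0.02206628  0.13943026] [-0.17119423 -0.3890503  -1.41898076] [ 0.04799808  0.27900565 -0.05215274]
```

View pics/hov2.png

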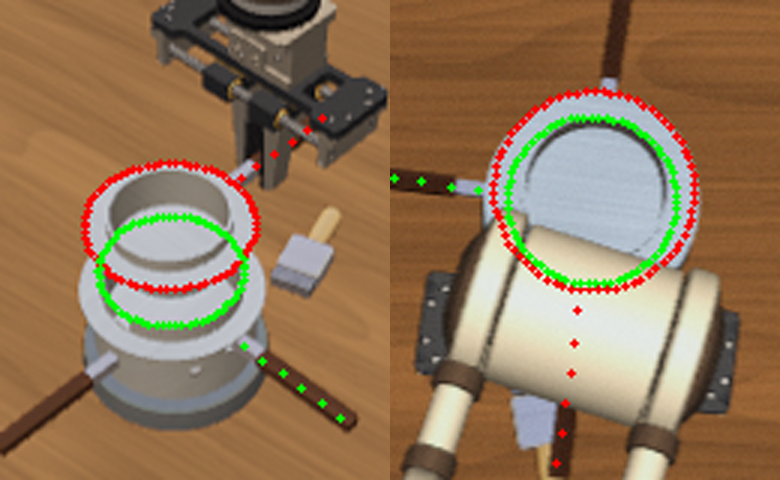

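The cup is held level and centred on the pan. I'll lower it with force checks, release it, and press lightly on its floor.

Run:
```python
from h import *
G=.106; ca=WA+np.pi
f0=np.array(bot.current_contact_force()); bot.line_to(at(W,ca,G,.117),max_speed=.08); z=.117
while z>.0885:
    f=np.array(bot.current_contact_force())-f0; print(round(z,3),np.round(f,1))
    if np.linalg.norm(f)>8: break
    z-=.004; bot.line_to(at(W,ca,G,z),max_speed=.05)
print(bot.current_ee_pos(),np.array(bot.current_contact_force())-f0,bot.current_clock())
```

```text
0.117 [-0.2  0.2 -1. ]
0.113 [ 0.5  0.6 -1. ]
0.109 [ 0.7  0.5 -1.2]
0.105 [ 0.1 -0.8 -0.9]
0.101 [ 0.4  0.  -1.5]
0.097 [-0.   0.5 -0.7]
0.093 [ 0.7  0.6 -0.4]
0.089 [ 0.9  0.2 -0.6]
[ 0.46174334 -0.02217667  0.08628396] [-3.34125456  0.70049359  9.03613489] 35.1583
```

Run:
```python
from h import *
G=.106; ca=WA+np.pi
bot.line_to(at(W,ca,G,.088),max_speed=.03)
bot.set_gripper(.6); bot.line_to(at(W,ca,G,.21),max_speed=.2); bot.set_gripper(0.0,20)
bot.line_to([*W,.21],max_speed=.2); bot.line_to([*W,.098],max_speed=.15)
f0=np.array(bot.current_contact_force()); z=.098
while z>.08:
    z-=.002; bot.line_to([*W,z],max_speed=.04)
    f=np.array(bot.current_contact_force())-f0; print(round(z,3),np.round(bot.current_ee_pos(),4),np.round(f,1))
    if f[2]>18: break
bot.line_to([*W,.22],max_speed=.2); bot.goto([.35,.3,.3],rot(np.pi/2)); print(bot.current_clock())
o=[]
for n in("scene","top"):
    c=cam(n); im=c["pixels"].copy(); draw(im,c,W,ca,.115,.066,.106); draw(im,c,W,WA+np.pi/2,.093,.075,.084,(0,255,0))
    u,v=proj(c,[*W,.1])[0].astype(int); o.append(cv2.resize(im[v-90:v+90,u-65:u+65],None,fx=3,fy=3,interpolation=cv2.INTER_CUBIC))
cv2.imwrite("pics/fin.png",np.hstack(o))
```

```text
0.096 [ 0.5664 -0.0361  0.0967] [ 0.4 -0.4 -0.1]
0.094 [ 0.5659 -0.036   0.0939] [ 0.2 -0.4  0.2]
0.092 [ 0.5658 -0.0359  0.0918] [ 0.1 -0.8 -0.4]
0.09 [ 0.5659 -0.036   0.0898] [ 0.4 -0.9  0.8]
0.088 [ 0.5664 -0.0361  0.0884] [ 1.3 -1.1  1.4]
0.086 [ 0.5665 -0.0361  0.0883] [-5.7  1.  14.9]
0.084 [ 0.5667 -0.0361  0.0883] [-12.2   1.   27.5]
44.15
```

View pics/fin.png

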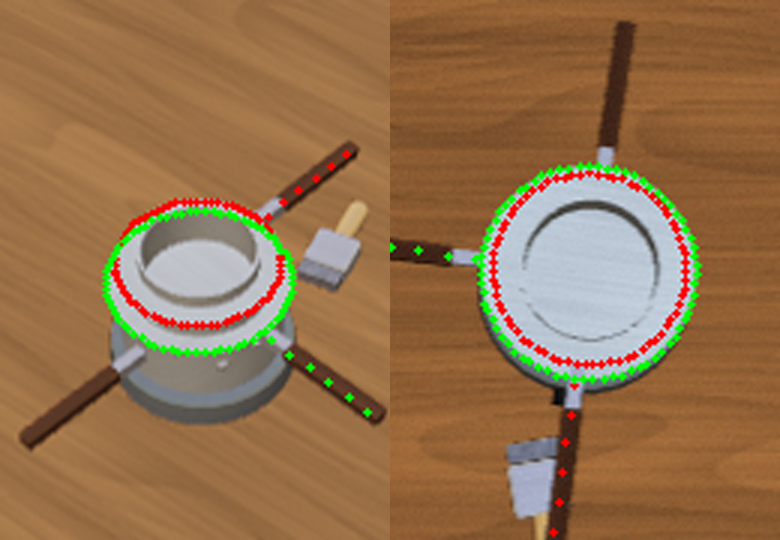

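Both pans are home and level: the cup's floor stopped at 0.0883 (home is 0.088). The three handles point different ways, and the brush has not moved.

```bash
python3 -c "
from workcell import bot
print(bot.job_done())"
```

```text
the job is handed in; nothing more can be done
None
```

Both pans are nested fully home in the warmer, with the smaller pan's handle opposite the warmer's and the larger pan's square to both, and the job was handed in at about 44 s; no verdict came back.

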